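# Re-index a pull-drilling jig

## Robot

A 6-joint arm with a two-finger parallel gripper is mounted at the origin on a cart in front of the work surface, level with it; the furniture and walls round the work are solid. World frame = base frame: x ahead of the robot, y to its left, z up, the work surface at z = 0. Lengths are in mm, angles in rad, forces in N, time in s.
With the tool pointing down it reaches from about 275 to 750 mm from the base axis. Payload 10.2 kg.
Tool frame: the origin (TCP) lies at the very end of the fingers, on their centre line; the grasp point (between the pads) lies 19 mm behind it; z points along the fingers, y is the line along which they close (so a half turn about z gives the same grasp; the last joint's range is limited). The gripper opens to 88 mm and grips with 3 to 60 N. Pads are 18 mm wide; open, the fingers measure 123 mm over their backs; the gripper's body (75 mm by 187 mm) begins 45 mm behind the grasp point.
Start: joints at [0.932, 0.313, 1.498, -0, 1.331, -0.223], TCP at [212.072, 480.267, 238.72] pointing down, gripper open.
Joint ranges: [-2.94, 2.94], [-0.97, 2.17], [0.19, 2.56], [-1.23, 4.37], [0.02, 3.11], [-2.88, 2.88]. Speed limits (rad/s): [2.39, 2.39, 3.01, 3.14, 3.14, 3.14].

## Interface

Orientations are given as a unit quaternion [x, y, z, w].
In Python, from plant import sensors, vision, job gives the robot as it stands. The module is installed in compiled form; this text tells all that it offers.
- The arm moves only by the tool play_rows, never from a script. Its argument "increments" is a list of rows, each an object of numbers: "claw": the closure, from -1 (fully open) to 1 (shut); "x", "y", "z": the shift along the tool's x, y, z each as a share of 20 cm, from -1 to 1; "wx", "wy", "wz": the turn, a rotation vector about the tool's x, y, z each as a share of 0.5 rad, from -1 to 1. A call has 1 to 10 rows; each row is the pose to reach, as a shift and turn from the pose commanded when the call began, along the tool's axes at that moment; what a row does not reach only later rows make up. A row lasts 1/8 s, in which the tool goes at most 62.5 mm and 10.7 degrees, less where a joint would pass 70% of its speed; a pose out of reach is approached as far as the arm can. A call with a number of a shift or a turn outside -1 to 1 is refused whole. A call with a gripper value outside its range is refused whole. The fingers move at their own pace and stop on an object; the grip force is fixed at half the most. Time passes only in rows, so rows that repeat a pose let the fingers close. It gives the time, the measured TCP pose, the force, the opening and the grip force at its end, in the units of the state.
- sensors.get_state(): the state, without advancing time (a new reading comes with each control period).
- vision.grab_frame(name): name is "side" or "top"; returns a dict with "image" (400x640x3 uint8, blue, green, red), "fx", "fy", "cx", "cy" (pixels), "R" (3x3) and "t" (3): a world point X has camera coordinates R X + t. Camera axes: x right, y down, z forward; pixel columns grow to the right and rows downward; lengths in mm; the calibration is good to about 2 mm. A picture is of the moment at which its call begins. There is no depth.
- job.hand_in(): hands the job in; it is judged then, once.
The state is a dict: "clock": time; "q": joint angles; "qvel": joint speeds; "tau": joint torques, N m; "position": TCP position; "tool_rot": TCP orientation; "force": force on the tool from outside, world axes, zero at the start; "wrist_torque": the same for the moment, N m; "opening": opening from 0.0 (shut) to 1.0 (fully open); "grasp_force": force on a finger pad.
Only numpy, scipy, OpenCV 4.12 (cv2) and the standard library are available. Lean on these libraries where they do the work, as an engineer would, in place of code of your own. Each camera call takes 0.05 s, during which the arm holds its last target. There are 200 camera calls.

## Task

The drilling jig is still set for the old brass pull; re-set it for the new pull that has been laid out on the open notebook. Lift the brass pull straight up out of its two cups, keep it upright and stand it on its two feet on the bare worktop clear of the jig, then draw up the black T-handled locking pin, move the blue carriage to the hole that matches the new pull and push the pin fully home again. Leave everything else where it is.

Things in the scene. Friction and masses are not known exactly. Their poses are not given: they have to be found in the camera images.
- jig: Drilling jig, fixed. Plywood board 140 x 290 x 12 mm (own x -75..65, y -125..165 from the origin at its underside; x away from the bush side, y along the rail from fixed arm to carriage). On it an aluminium rail, x 3..47, y -106..146, top at z 34, with dark end stops at y 14 and 145 (top z 43). Behind the rail a white strip: a long black line per setting; a red pointer on the carriage.
- fixed_cup (a point): Floor of the fixed arm's round steel cup: inner diameter 20, outer 29, 8 mm deep, rim 54 mm above the worktop. The blue fixed arm: a block 44 x 44 mm on the rail (centre 67 mm behind the cup, jig +x; top z 58) and a web 36 mm wide, z 34..46, from the block to 16 mm in front of the cup.
- moving_cup (a point): Floor of the same cup on the blue carriage, 46 mm above the worktop. The carriage is shaped like the fixed arm; the long sides of its web (36 mm wide, z 34..46, free space below and beside) can be pushed along the rail.
- carriage (a joint): Slide of the carriage along jig y, in m: 0 = cups 160 mm apart (brass pull, middle hole), -0.032 = 128 mm (hole nearest the fixed arm; short new pull), +0.032 = 192 mm (farthest hole; long new pull). Stops at -0.040 and +0.040. Moves at about 3 N when neither the pin nor the brass pull holds it; stays where it is left.
- carriage_bore (a point): Top of the 15 mm pin bore in the carriage's block (44 x 44 mm about it), 58 mm above the worktop, 67 mm behind the moving cup (jig +x), over the line of the index holes.
- hole_128 (a point): Mouth of the rail's 15 mm index hole for 128 mm, 34 mm above the worktop; all three holes go down through the rail, 22 mm.
- hole_160 (a point): Mouth of the rail's index hole for 160 mm (where the jig is set at the start).
- hole_192 (a point): Mouth of the rail's index hole for 192 mm.
- lock_pin: Steel detent pin, diameter 14, shank 45 mm, last 5 mm tapered to 7; collar of diameter 23 above; origin at the nose tip, z up. Black T-handle: round bar of diameter 14, 60 mm along the pin's own y, axis 60 mm above the origin, top 67. Home, its collar rests on the carriage, origin 13 mm above the worktop, 21 mm deep in the rail; the T may point any way. The next entry tells how it moves.
- pin_top (a point): Middle of the top of the T-handle. Spring balls in the carriage's bore hold the pin: 7 to 10 N lifts it off its home click; 25 mm higher it clicks into a rest (4 to 8 N) with its nose 4 mm clear of the rail, still in the carriage, and stays there. Raised 45 mm it comes out. Pressing it home from the rest takes 6 to 12 N; its taper draws in a carriage that is up to about 2 mm off the hole.
- old_pull: Old brass bar pull, 0.1 to 0.2 kg: bar of diameter 12, 200 mm long along its own y, axis 36 mm above the feet (top 42 mm), on two legs 160 mm apart with round flat feet of diameter 18. Origin: midway between the feet, at their underside; z up. At the start its feet stand in the jig's two cups.
- short_pull: New short bar pull, steel grey, 138 x 31 x 10 mm, holes 128 mm apart, lying on its side; origin at the middle of its underside, long side along y. Lies on the notebook or on the cork mat.
- long_pull: New long bar pull, steel grey, 202 x 31 x 10 mm, holes 192 mm apart, lying on its side; origin at the middle of its underside, long side along y. Lies on the notebook or on the cork mat.
- notebook: Open exercise book, 213 x 304 mm (long side along y), 7 to 11 mm thick, fixed; origin at the centre of its underside. A screwdriver lies on it near the front edge.
- cork_mat: Cork mat 90 x 225 x 7 mm, fixed; origin at the centre of its underside.
- tape_measure: Tape measure 32 x 84 x 66 mm standing near the jig's carriage end; origin at the middle of its underside.
- mug_1: White mug, 89 x 120 x 98 mm with its handle, behind the jig, fixed; origin at the middle of its underside.
- loose_hinge_0: Cup hinge 94 x 48 x 16 mm, behind the jig; origin at the middle of its underside.
- tape_1: Roll of black tape lying flat, diameter 57, 19 mm high, near the worktop's left front corner; origin at the middle of its underside.
- cooker: Electric pressure cooker, 322 x 376 x 319 mm high with its side grips, fixed; origin at the middle of its underside. (The worktop's front edge is 0.36 m ahead of the robot's axis, its left edge 0.43 m to the left.)

How it is judged:
By the outcome, as a careful person would: the job done as asked, in the order asked, and still so for the second after the job is handed in, with the robot touching nothing.
It also fails if it takes over 67 s, if anything falls off the work surface, if the arm or the gripper's body presses on something with over 40 N, if the wrist force passes 120 N, or if a joint passes its speed limit or range.

## Working session

There is one attempt and no reset: what is moved stays moved. The work goes in short steps, Python scripts to look and compute and a tool call to move; the robot and the scene stay as the last step left them, time stands still between calls to the robot, and variables do not carry over. Pictures are saved under pics/ and viewed, at most 10 in all, crops included, and the job is handed in when it is done.

Besides the shell and the picture viewer there is one more tool, called after ">>>" in YAML: its name, and indented under it one key for each argument. play_rows: Moves the arm, as the interface text tells. Its arguments: {"type":"object","properties":{"increments":{"type":"array"}},"required":["increments"]}

```bash
mkdir -p pics; python3 - <<'E'
from plant import sensors, vision
import cv2,numpy as np
s=sensors.get_state();print(s)
for n in("side","top"):
    f=vision.grab_frame(n);cv2.imwrite(f"pics/{n}0.png",f["image"])
    print(n,f["fx"],f["fy"],f["cx"],f["cy"],np.round(f["R"],4).tolist(),np.round(f["t"],1).tolist())
E
```

```text
{'clock': 0.0, 'q': array([ 9.31590554e-01,  3.13473077e-01,  1.49844742e+00,  4.53608038e-07,
        1.33098438e+00, -2.23424035e-01]), 'qvel': array([-1.65374300e-03,  3.43328285e-06,  2.14302540e-04, -1.16182292e-03,
        1.42475934e-03, -8.77120979e-04]), 'tau': array([-1.92955627e-04, -4.02218843e+01, -2.52270502e+01,  6.94304821e-02,
        3.52084951e-02, -1.35308760e-04]), 'position': array([211.92180526, 480.05735209, 238.14536724]), 'tool_rot': array([ 2.06396651e-01,  9.78468187e-01, -5.95932074e-04, -2.74498445e-04]), 'force': array([ 0.59911757, -0.18182455,  0.2458632 ]), 'wrist_torque': array([0.04622005, 0.02940615, 0.0097246 ]), 'grasp_force': 0.0, 'opening': 1.0006975697556015}
side 432.30697757361065 432.30697757361065 319.5606814832067 206.9166423288686 [[-0.9885, -0.1513, -0.0088], [-0.0783, 0.56, -0.8248], [0.1297, -0.8146, -0.5654]] [599.8, 114.3, 1240.0]
top 434.4263596463062 434.4263596463062 321.92245822545584 199.19719673482447 [[-0.0287, -0.9993, -0.0223], [-0.9829, 0.0322, -0.1815], [0.1821, 0.0168, -0.9831]] [14.5, 588.8, 1219.5]
```

View pics/top0.png

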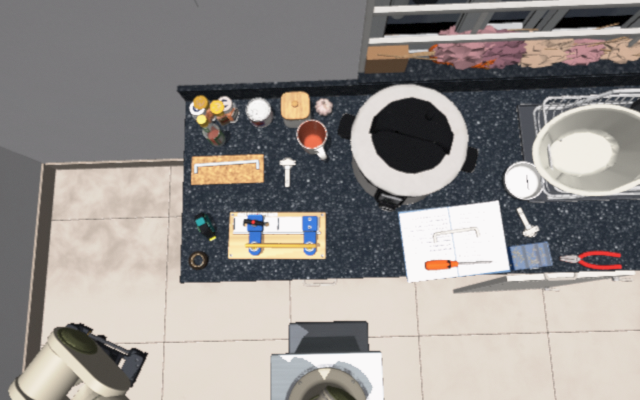

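View pics/side0.png

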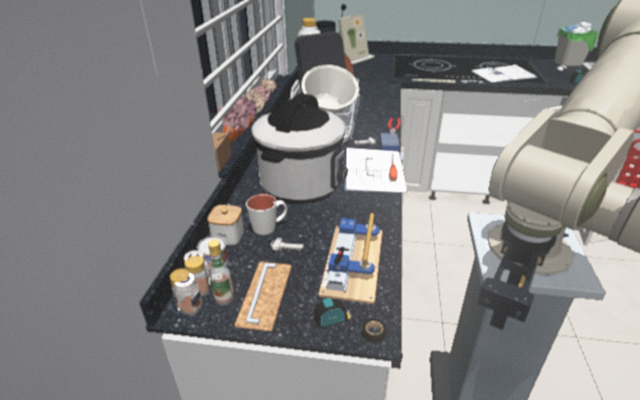

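The top view shows the jig at about (278,235), with the pin T at (257,222) on the left carriage. The long pull is on the cork mat at (226,165). A short one, about 45 px, is on the notebook at (457,233), so the target is likely the 128 hole. I'll zoom in on both views next.

```bash
cat > h.py <<'E'
import numpy as np,cv2
from plant import sensors,vision
def px(f,X):
    X=np.atleast_2d(np.asarray(X,float));c=X@np.array(f["R"]).T+np.array(f["t"])
    return np.c_[f["fx"]*c[:,0]/c[:,2]+f["cx"],f["fy"]*c[:,1]/c[:,2]+f["cy"]]
def ray(f,u):
    R=np.array(f["R"]);d=R.T@np.array([(u[0]-f["cx"])/f["fx"],(u[1]-f["cy"])/f["fy"],1.]);return -R.T@np.array(f["t"]),d/np.linalg.norm(d)
def plane(f,u,z):
    o,d=ray(f,u);return o+d*(z-o[2])/d[2]
def tri(f,u,g,v):
    a,d=ray(f,u);b,e=ray(g,v);s=np.linalg.lstsq(np.c_[d,-e],b-a,rcond=None)[0]
    p,q=a+d*s[0],b+e*s[1];return (p+q)/2,np.linalg.norm(p-q)
E
python3 - <<'E'
from h import *
a=cv2.imread("pics/top0.png")[205:265,220:335];b=cv2.imread("pics/side0.png")[205:305,315:390]
a=cv2.resize(a,None,fx=6.9,fy=6.9,interpolation=cv2.INTER_CUBIC);b=cv2.resize(b,None,fx=6,fy=6,interpolation=cv2.INTER_CUBIC)
cv2.imwrite("pics/tc.png",a);cv2.imwrite("pics/sc.png",b)
f=vision.grab_frame("top");
im=cv2.imread("pics/top0.png")
hsv=cv2.cvtColor(im,cv2.COLOR_BGR2HSV)
for c in [(433,235),(479,230)]: print(plane(f,c,14))
print(plane(f,(194,165),12),plane(f,(258,163),12))
E
```

```text
[ 477.80750114 -328.8574023    14.        ]
[ 488.4265837  -465.41892645   14.        ]
[717.39183621 389.91325375  12.        ] [716.88150942 191.17304145  12.        ]
```

View pics/tc.png

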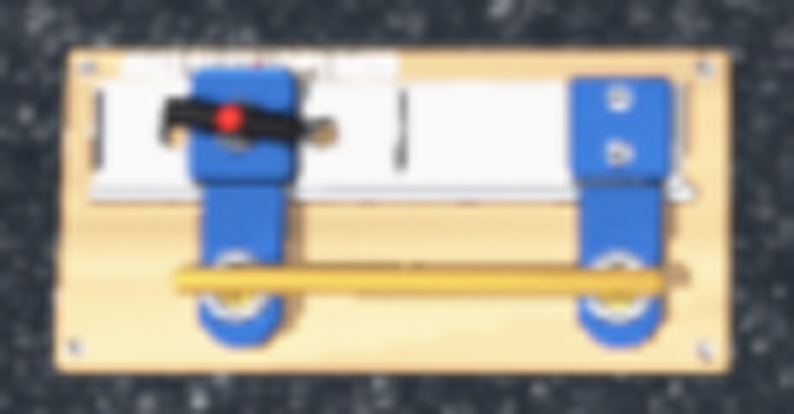

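View pics/sc.png

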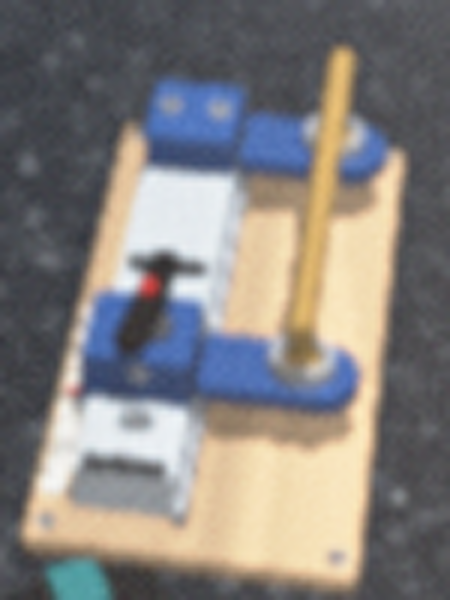

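The pull on the notebook measures about 137 mm, so it's the short one and the 128 hole is the target. In the top crop the red pin dot is at (229,118), the brass bar runs from (175,280) to (665,280), and the cups are at (235,288) and (617,288). Next I'll measure these with masks.

```bash
python3 - <<'E'
from h import *
F={n:vision.grab_frame(n) for n in("top","side")}
roi={"top":(205,265,220,335),"side":(205,305,315,390)}
M={}
def comp(m,n=1):
    k,l,s,c=cv2.connectedComponentsWithStats(m.astype(np.uint8)*255);o=np.argsort(-s[1:,4])[:n]+1
    return [(l==i,c[i],s[i,4]) for i in o]
for n,f in F.items():
    y0,y1,x0,x1=roi[n];S=8
    im=cv2.resize(f["image"][y0:y1,x0:x1],None,fx=S,fy=S,interpolation=cv2.INTER_CUBIC)
    h=cv2.cvtColor(im,cv2.COLOR_BGR2HSV);H,Sa,V=[h[...,i].astype(int) for i in range(3)]
    up=lambda c:(np.asarray(c)+.5)/S-.5+[x0,y0]
    d={}
    red=comp(((H<6)|(H>172))&(Sa>150)&(V>120))[0];d["red"]=up(red[1])
    for nm,m in(("brass",(H>14)&(H<30)&(Sa>135)&(V>120)),("black",(V<55)&(Sa<160))):
        c=comp(m,2 if nm=="brass" else 4)
        for i,(mm,ce,a) in enumerate(c):
            r=cv2.minAreaRect(np.argwhere(mm)[:,::-1].astype(np.float32));b=cv2.boxPoints(r)
            e=[(b[k]+b[(k+1)%4])/2 for k in range(4)]
            j=0 if np.linalg.norm(e[0]-e[2])>np.linalg.norm(e[1]-e[3]) else 1
            d[nm+str(i)]=(up(e[j]),up(e[j+2]),np.round(r[1],0)/S)
    c=comp((H>100)&(H<125)&(Sa>130)&(V>60),2)
    for i,(mm,ce,a) in enumerate(c): d["blue"+str(i)]=(up(ce),a/S/S)
    M[n]=d
    print(n)
    for k,v in d.items(): print(' ',k,[np.round(x,1).tolist() for x in np.atleast_1d(v)] if k=="red" else [np.round(x,1).tolist() for x in v])
print("red",tri(F["top"],M["top"]["red"],F["side"],M["side"]["red"]))
for a in(0,1):
  for b in(0,1): print("brass",a,b,tri(F["top"],M["top"]["brass0"][a],F["side"],M["side"]["brass0"][b]))
np.set_printoptions(suppress=True,precision=1)
t=lambda u,v:np.array([220+u/6.9,205+v/6.9])
for nm,u,z in(("cupM",(237,288),46),("cupF",(618,288),54),("board1",(70,50),12),("board2",(728,52),12),("b3",(730,370),12),("b4",(57,370),12)): print(nm,plane(F["top"],t(*u),z))
E
```

```text
top
  red [252.7, 221.7]
  brass0 [[315.6, 245.6], [245.7, 245.6], [4.6, 69.9]]
  black0 [[255.0, 222.3], [263.1, 223.8], [8.2, 3.9]]
  black1 [[244.4, 220.6], [250.4, 221.6], [6.1, 2.9]]
  black2 [[223.1, 226.7], [224.1, 227.7], [1.4, 1.0]]
  black3 [[326.4, 234.8], [326.4, 235.3], [0.5, 0.2]]
  blue0 [[309.6, 228.7], 280.7]
  blue1 [[254.8, 232.5], 199.9]
side
  red [339.9, 252.4]
  black0 [[341.0, 248.6], [342.8, 248.8], [1.8, 1.0]]
  black1 [[336.6, 261.9], [335.4, 261.9], [0.8, 1.1]]
  black2 [[338.1, 260.7], [337.7, 261.1], [0.5, 0.5]]
  black3 [[319.1, 304.3], [318.7, 304.3], [0.2, 0.4]]
  blue0 [[353.8, 266.0], 82.2]
  blue1 [[346.6, 224.7], 73.4]
red (array([524.56669935, 195.14192553,  80.646918  ]), np.float64(1.7569915675444983))Traceback (most recent call last):
  File "<stdin>", line 29, in <module>
KeyError: 'brass0'
```

```bash
python3 - <<'E'
from h import *
np.set_printoptions(suppress=True,precision=1)
F={n:vision.grab_frame(n) for n in("top","side")};T,S=F["top"],F["side"]
t=lambda u,v:np.array([220+u/6.9-.43,205+v/6.9-.43]);s=lambda u,v:np.array([315+u/6-.4,205+v/6-.4])
print(tri(T,(315.6,245.6),S,s(343,50)),tri(T,(245.7,245.6),S,s(301,350)))
print("at z 86",plane(T,(315.6,245.6),86),plane(T,(245.7,245.6),86))
print("cups",tri(T,t(237,288),S,s(303,358)),tri(T,t(618,288),S,s(334,130)))
for nm,u,z in(("cupM",(237,288),46),("cupF",(618,288),54),("board1",(70,50),12),("board2",(728,52),12),("b3",(730,370),12),("b4",(57,370),12)): print(nm,plane(T,t(*u),z))
print("T bar top",plane(T,(244.4,220.9),76),plane(T,(263.1,223.8),76))
print("mug etc", plane(T,(205,228),40),plane(T,(199,260),15),plane(T,(183,280),0))
q=sensors.get_state()
from scipy.spatial.transform import Rotation as R
print(R.from_quat(q["tool_rot"]).as_matrix())
E
```

```text
(array([452. ,  17.3,  86.4]), np.float64(0.9997922058249017)) (array([458.6, 216.7,  72.1]), np.float64(0.0514598448558382))
at z 86 [451.5  17.4  86. ] [457.5 214.   86. ]
cups (array([457.8, 197.1,  50.2]), np.float64(0.26608963806529534)) (array([453.2,  37.1,  53.4]), np.float64(1.1937167262577875))
cupM [458.  197.8  46. ]
cupF [452.5  37.1  54. ]
board1 [567.1 277.4  12. ]
board2 [557.  -11.3  12. ]
b3 [419.2  -8.   12. ]
b4 [427.9 281.6  12. ]
T bar top [529.  219.9  76. ] [519.  166.2  76. ]
mug etc [516.7 343.5  40. ] [424.9 366.7  15. ] [368.  417.8   0. ]
[[-0.9  0.4 -0. ]
 [ 0.4  0.9 -0. ]
 [ 0.  -0.  -1. ]]
```

```bash
cat > go.py <<'E'
import sys,numpy as np
from plant import sensors
from scipy.spatial.transform import Rotation as R
s=sensors.get_state();p=s["position"];M=R.from_quat(s["tool_rot"]).as_matrix()
x,y,z,yaw=map(float,sys.argv[1:5])   # target TCP mm, tool-y heading rad
c,n=np.cos(yaw),np.sin(yaw);T=np.array([[-n,c,0],[c,n,0],[0,0,-1]])
print("pos",p.round(1),"yaw %.4f"%np.arctan2(M[1,1],M[0,1]),"F",s["force"].round(1),"open %.3f g %.1f t %.2f"%(s["opening"],s["grasp_force"],s["clock"]))
print("xyz",(M.T@(np.array([x,y,z])-p)/200).round(4),"w",(R.from_matrix(M.T@T[:, :]).as_rotvec()/.5).round(4))
E
sed -i 's/T=np.array(\[\[-n,c,0\],\[c,n,0\],\[0,0,-1\]\])/T=np.array([[-n,c,0],[c,n,0],[0,0,-1]]).T/' go.py; python3 go.py 454.5 116.5 238 -0.033
```

```text
pos [212.  480.2 238.6] yaw 1.1551 F [-0.2 -0.1 -0.1] open 1.000 g 0.0 t 0.35
xyz [-1.8435 -1.1741  0.0033] w [-5.0000e-04  3.0000e-04  2.3761e+00]
```

>>> play_rows:
  increments:
    - {"x":-0.92,"y":-0.59,"z":0,"wz":1,"claw":-1}
    - {"x":-0.92,"y":-0.59,"z":0,"wz":1,"claw":-1}
    - {"x":-0.92,"y":-0.59,"z":0,"wz":1,"claw":-1}
    - {"x":-0.92,"y":-0.59,"z":0,"wz":1,"claw":-1}
    - {"x":-0.92,"y":-0.59,"z":0,"wz":1,"claw":-1}

```text
invalid input at $.increments[0]: expected keys claw, x, y, z, wx, wy, wz
```

```bash
python3 go.py 454.5 116.5 160 -0.033
```

```text
pos [212.  480.2 238.6] yaw 1.1551 F [-0.2 -0.1 -0.1] open 1.000 g 0.0 t 0.35
xyz [-1.8435 -1.174   0.3933] w [-5.0000e-04  3.0000e-04  2.3761e+00]
```

>>> play_rows:
  increments:
    - {"x":-0.92,"y":-0.59,"z":0,"wx":0,"wy":0,"wz":1,"claw":-1}
    - {"x":-0.92,"y":-0.59,"z":0,"wx":0,"wy":0,"wz":1,"claw":-1}
    - {"x":-0.92,"y":-0.59,"z":0,"wx":0,"wy":0,"wz":1,"claw":-1}
    - {"x":-0.92,"y":-0.59,"z":0,"wx":0,"wy":0,"wz":1,"claw":-1}
    - {"x":-0.92,"y":-0.59,"z":0,"wx":0,"wy":0,"wz":1,"claw":-1}

```text
clock: 0.98
position: [333.6, 296.8, 238.8]
tool_rot: [0.444, 0.896, 0.0, 0.0]
force: [-0.8, -0.3, -0.3]
opening: 1.0
grasp_force: 0.0
```

```bash
python3 go.py 454.5 116.5 160 -0.033
```

```text
pos [333.6 296.8 238.8] yaw 0.6517 F [-0.8 -0.3 -0.3] open 1.000 g 0.0 t 0.97
xyz [-1.0836 -0.0663  0.3941] w [3.0000e-04 1.0000e-04 1.3694e+00]
```

>>> play_rows:
  increments:
    - {"x":-0.95,"y":-0.06,"z":0.1,"wx":0,"wy":0,"wz":1,"claw":-1}
    - {"x":-0.95,"y":-0.06,"z":0.1,"wx":0,"wy":0,"wz":1,"claw":-1}
    - {"x":-0.95,"y":-0.06,"z":0.1,"wx":0,"wy":0,"wz":1,"claw":-1}
    - {"x":-0.95,"y":-0.06,"z":0.1,"wx":0,"wy":0,"wz":1,"claw":-1}
    - {"x":-0.95,"y":-0.06,"z":0.1,"wx":0,"wy":0,"wz":1,"claw":-1}

```text
clock: 1.6
position: [438.6, 141.1, 218.7]
tool_rot: [0.65, 0.76, -0.0, -0.0]
force: [-0.2, 0.4, 0.1]
opening: 1.0
grasp_force: 0.0
```

```bash
python3 go.py 454.5 116.5 110 -0.033
```

```text
pos [438.6 141.1 218.7] yaw 0.1565 F [-0.2  0.4  0.1] open 1.000 g 0.0 t 1.60
xyz [-0.134   0.0598  0.5432] w [-0.0009 -0.0008  0.379 ]
```

>>> play_rows:
  increments:
    - {"x":-0.134,"y":0.06,"z":0.3,"wx":0,"wy":0,"wz":0.379,"claw":-1}
    - {"x":-0.134,"y":0.06,"z":0.4,"wx":0,"wy":0,"wz":0.379,"claw":-1}
    - {"x":-0.134,"y":0.06,"z":0.5,"wx":0,"wy":0,"wz":0.379,"claw":-1}
    - {"x":-0.134,"y":0.06,"z":0.6,"wx":0,"wy":0,"wz":0.379,"claw":-0.6}
    - {"x":-0.134,"y":0.06,"z":0.7,"wx":0,"wy":0,"wz":0.379,"claw":-0.4}
    - {"x":-0.134,"y":0.06,"z":0.775,"wx":0,"wy":0,"wz":0.379,"claw":-0.4}
    - {"x":-0.134,"y":0.06,"z":0.775,"wx":0,"wy":0,"wz":0.379,"claw":-0.4}

```text
clock: 2.48
position: [454.3, 116.4, 63.2]
tool_rot: [0.719, 0.695, -0.0, -0.001]
force: [0.3, -0.5, -0.6]
opening: 0.702
grasp_force: 0.0
```

```bash
python3 - <<'E'
from h import *
f=vision.grab_frame("top")["image"][195:270,205:345];g=vision.grab_frame("side")["image"][170:310,300:440]
a=cv2.resize(f,None,fx=4,fy=4,interpolation=2);b=cv2.resize(g,(300,300),interpolation=2)
c=np.zeros((600,560,3),np.uint8);c[:300]=a;c[300:,:300]=b;cv2.imwrite("pics/g1.png",c)
E
python3 go.py 454.5 116.5 63 -0.033
```

```text
pos [455.1 115.9  64.3] yaw -0.0335 F [-0.2 -0.3  1.4] open 0.701 g 0.0 t 2.58
xyz [ 0.0028 -0.0032  0.0063] w [ 0.0015 -0.0002 -0.001 ]
```

View pics/g1.png

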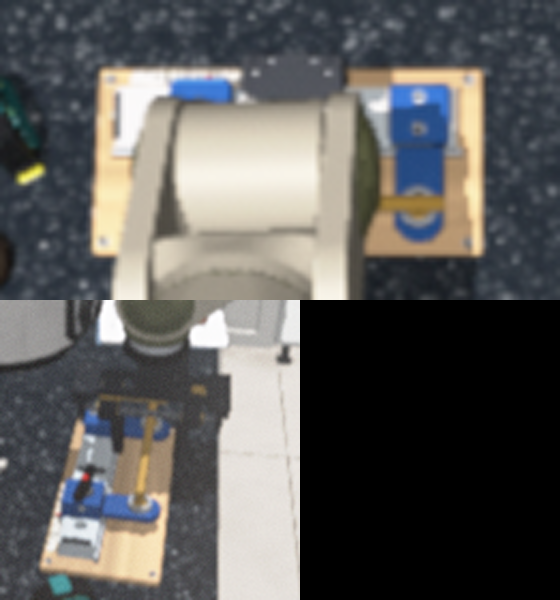

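The arm is over the jig with the gripper at the middle of the bar. In the side crop the fingers straddle the bar at about (135,430). I'll close now.

>>> play_rows:
  increments:
    - {"x":0,"y":0,"z":0,"wx":0,"wy":0,"wz":0,"claw":0.2}
    - {"x":0,"y":0,"z":0,"wx":0,"wy":0,"wz":0,"claw":0.5}
    - {"x":0,"y":0,"z":0,"wx":0,"wy":0,"wz":0,"claw":0.7}
    - {"x":0,"y":0,"z":0,"wx":0,"wy":0,"wz":0,"claw":1}
    - {"x":0,"y":0,"z":0,"wx":0,"wy":0,"wz":0,"claw":1}
    - {"x":0,"y":0,"z":0,"wx":0,"wy":0,"wz":0,"claw":1}

```text
clock: 3.32
position: [455.0, 115.4, 63.8]
tool_rot: [0.719, 0.695, 0.0, 0.0]
force: [0.8, -0.1, 1.6]
opening: 0.12
grasp_force: 29.6
```

>>> play_rows:
  increments:
    - {"x":0,"y":0,"z":-0.02,"wx":0,"wy":0,"wz":0,"claw":1}
    - {"x":0,"y":0,"z":-0.05,"wx":0,"wy":0,"wz":0,"claw":1}
    - {"x":0,"y":0,"z":-0.08,"wx":0,"wy":0,"wz":0,"claw":1}
    - {"x":0,"y":0,"z":-0.16,"wx":0,"wy":0,"wz":0,"claw":1}
    - {"x":0,"y":0,"z":-0.25,"wx":0,"wy":0,"wz":0,"claw":1}
    - {"x":0,"y":0,"z":-0.35,"wx":0,"wy":0,"wz":0,"claw":1}
    - {"x":0,"y":0,"z":-0.42,"wx":0,"wy":0,"wz":0,"claw":1}
    - {"x":0,"y":0,"z":-0.42,"wx":0,"wy":0,"wz":0,"claw":1}

```text
clock: 4.32
position: [455.3, 115.4, 148.5]
tool_rot: [0.719, 0.695, 0.001, 0.001]
force: [-0.5, -0.1, -0.5]
opening: 0.118
grasp_force: 29.8
```

```bash
python3 go.py 410 -122 148 -0.033; python3 - <<'E'
from h import *
T=vision.grab_frame("top");g=vision.grab_frame("side")["image"][130:310,260:460]
cv2.imwrite("pics/l1.png",cv2.resize(g,None,fx=3,fy=3,interpolation=2))
np.set_printoptions(suppress=True,precision=0)
for u,z in(((400,212),9),((410,280),9),((388,208),0),((388,208),200),((388,208),120),((325,279),0)):print(u,z,plane(T,u,z))
E
```

```text
pos [455.3 115.4 148.5] yaw -0.0345 F [-0.5 -0.1 -0.5] open 0.118 g 29.8 t 4.33
xyz [-1.1942 -0.1854  0.0019] w [ 0.0035 -0.0002 -0.003 ]
(400, 212) 9 [ 551. -237.    9.]
(410, 280) 9 [ 349. -253.    9.]
(388, 208) 0 [ 565. -202.    0.]
(388, 208) 200 [ 533. -175.  200.]
(388, 208) 120 [ 546. -186.  120.]
(325, 279) 0 [359.  -5.   0.]
```

View pics/l1.png

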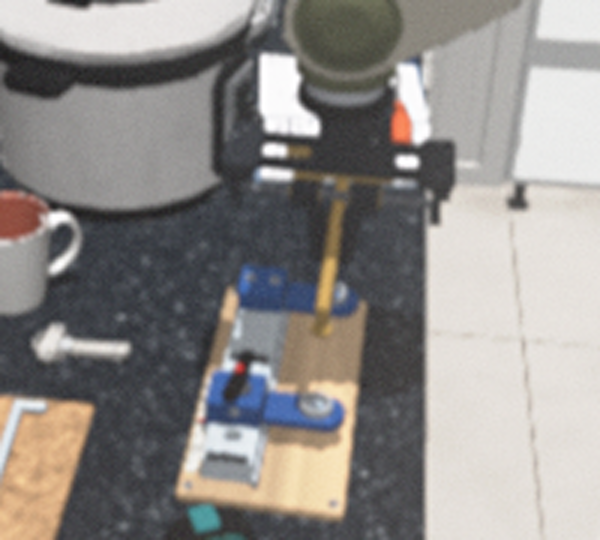

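The pull is up and level: in the side crop its bar runs from (340,180) to (322,330) and both cups are empty. Now I'll carry it to (408,-129).

>>> play_rows:
  increments:
    - {"x":-0.25,"y":-0.05,"z":0,"wx":0,"wy":0,"wz":0,"claw":1}
    - {"x":-0.5,"y":-0.1,"z":0,"wx":0,"wy":0,"wz":0,"claw":1}
    - {"x":-0.75,"y":-0.15,"z":0,"wx":0,"wy":0,"wz":0,"claw":1}
    - {"x":-1,"y":-0.19,"z":0,"wx":0,"wy":0,"wz":0,"claw":1}
    - {"x":-1,"y":-0.19,"z":0,"wx":0,"wy":0,"wz":0,"claw":1}

```text
clock: 5.05
position: [409.4, -85.5, 147.1]
tool_rot: [0.721, 0.693, -0.0, -0.0]
force: [-1.5, 0.4, -0.8]
opening: 0.12
grasp_force: 29.8
```

```bash
python3 go.py 408 -129 30 -0.033
```

```text
pos [409.4 -85.5 147.1] yaw -0.0392 F [-1.5  0.4 -0.8] open 0.120 g 29.8 t 5.05
xyz [-0.2178  0.0023  0.5855] w [-0.0021 -0.0005 -0.0124]
```

>>> play_rows:
  increments:
    - {"x":-0.1,"y":0,"z":0.05,"wx":0,"wy":0,"wz":0,"claw":1}
    - {"x":-0.218,"y":0,"z":0.15,"wx":0,"wy":0,"wz":-0.01,"claw":1}
    - {"x":-0.218,"y":0.002,"z":0.3,"wx":0,"wy":0,"wz":-0.01,"claw":1}
    - {"x":-0.218,"y":0.002,"z":0.45,"wx":0,"wy":0,"wz":-0.01,"claw":1}
    - {"x":-0.218,"y":0.002,"z":0.55,"wx":0,"wy":0,"wz":-0.01,"claw":1}
    - {"x":-0.218,"y":0.002,"z":0.61,"wx":0,"wy":0,"wz":-0.01,"claw":1}
    - {"x":-0.218,"y":0.002,"z":0.61,"wx":0,"wy":0,"wz":-0.01,"claw":1}

```text
clock: 5.92
position: [408.8, -126.2, 25.2]
tool_rot: [0.717, 0.697, -0.0, -0.001]
force: [1.2, -0.2, -0.3]
opening: 0.12
grasp_force: 29.8
```

```bash
python3 go.py 408 -129 18 -0.033; python3 - <<'E'
from h import *
g=vision.grab_frame("side")["image"][130:260,300:430];f=vision.grab_frame("top")["image"][190:290,310:420]
cv2.imwrite("pics/p1.png",np.hstack([cv2.resize(g,(400,400),interpolation=2),cv2.resize(f,(400,400),interpolation=2)]))
E
```

```text
pos [ 408.8 -126.2   25.2] yaw -0.0289 F [ 1.2 -0.2 -0.3] open 0.120 g 29.8 t 5.92
xyz [-0.0144 -0.0035  0.0362] w [-0.0026 -0.0017  0.0081]
```

View pics/p1.png

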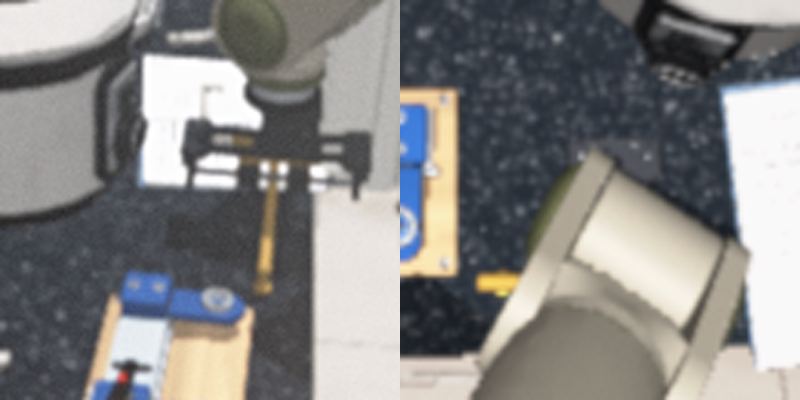

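The pull hangs over bare worktop. In the right panel its near end is at (480,283), clear of the board edge at x=458 and of the notebook. Next I'll lower it until it makes contact.

>>> play_rows:
  increments:
    - {"x":0,"y":0,"z":0.015,"wx":0,"wy":0,"wz":0,"claw":1}
    - {"x":0,"y":0,"z":0.027,"wx":0,"wy":0,"wz":0,"claw":1}
    - {"x":0,"y":0,"z":0.032,"wx":0,"wy":0,"wz":0,"claw":1}
    - {"x":0,"y":0,"z":0.032,"wx":0,"wy":0,"wz":0,"claw":1}

```text
clock: 6.52
position: [409.0, -126.8, 19.3]
tool_rot: [0.717, 0.697, -0.0, -0.0]
force: [-0.1, 0.5, -1.2]
opening: 0.12
grasp_force: 29.8
```

>>> play_rows:
  increments:
    - {"x":0,"y":0,"z":0.004,"wx":0,"wy":0,"wz":0,"claw":1}
    - {"x":0,"y":0,"z":0.004,"wx":0,"wy":0,"wz":0,"claw":1}

```text
clock: 6.78
position: [409.0, -126.8, 18.5]
tool_rot: [0.717, 0.697, -0.0, -0.0]
force: [-0.7, 0.1, -1.1]
opening: 0.115
grasp_force: 29.8
```

>>> play_rows:
  increments:
    - {"x":0,"y":0,"z":0.004,"wx":0,"wy":0,"wz":0,"claw":1}
    - {"x":0,"y":0,"z":0.004,"wx":0,"wy":0,"wz":0,"claw":1}

```text
clock: 7.02
position: [409.1, -126.8, 17.8]
tool_rot: [0.717, 0.697, 0.0, 0.0]
force: [-0.5, -0.1, 0.4]
opening: 0.122
grasp_force: 29.7
```

>>> play_rows:
  increments:
    - {"x":0,"y":0,"z":0.003,"wx":0,"wy":0,"wz":0,"claw":1}
    - {"x":0,"y":0,"z":0.003,"wx":0,"wy":0,"wz":0,"claw":1}

```text
clock: 7.28
position: [409.4, -126.9, 17.6]
tool_rot: [0.718, 0.697, 0.0, 0.001]
force: [0.4, 2.9, 7.5]
opening: 0.122
grasp_force: 29.0
```

Contact, 7.5 N. I'll release and go up.

>>> play_rows:
  increments:
    - {"x":0,"y":0,"z":0,"wx":0,"wy":0,"wz":0,"claw":0.6}
    - {"x":0,"y":0,"z":0,"wx":0,"wy":0,"wz":0,"claw":0.2}
    - {"x":0,"y":0,"z":0,"wx":0,"wy":0,"wz":0,"claw":-0.2}
    - {"x":0,"y":0,"z":-0.05,"wx":0,"wy":0,"wz":0,"claw":-0.2}
    - {"x":0,"y":0,"z":-0.2,"wx":0,"wy":0,"wz":0,"claw":-0.2}
    - {"x":0,"y":0,"z":-0.45,"wx":0,"wy":0,"wz":0,"claw":-0.2}
    - {"x":0,"y":0,"z":-0.7,"wx":0,"wy":0,"wz":0,"claw":-0.2}
    - {"x":0,"y":0,"z":-0.7,"wx":0,"wy":0,"wz":0,"claw":-0.2}

```text
clock: 8.28
position: [410.3, -127.5, 160.5]
tool_rot: [0.717, 0.697, 0.001, 0.004]
force: [-0.0, 0.1, -0.8]
opening: 0.598
grasp_force: 0.0
```

```bash
python3 go.py 524.6 195.1 157 -0.18
```

```text
pos [ 410.3 -127.5  160.5] yaw -0.0293 F [-0.   0.1 -0.8] open 0.598 g 0.0 t 8.28
xyz [1.6292 0.5241 0.0147] w [0.0131 0.0067 0.3014]
```

>>> play_rows:
  increments:
    - {"x":0.3,"y":0.1,"z":0,"wx":0.012,"wy":0.006,"wz":0.3,"claw":-0.2}
    - {"x":0.6,"y":0.2,"z":0,"wx":0.012,"wy":0.006,"wz":0.3,"claw":-0.2}
    - {"x":0.9,"y":0.3,"z":0,"wx":0.012,"wy":0.006,"wz":0.3,"claw":-0.2}
    - {"x":0.9,"y":0.3,"z":0,"wx":0.012,"wy":0.006,"wz":0.3,"claw":-0.2}
    - {"x":0.9,"y":0.3,"z":0,"wx":0.012,"wy":0.006,"wz":0.3,"claw":-0.2}

```text
clock: 8.9
position: [473.7, 51.3, 156.4]
tool_rot: [0.767, 0.641, -0.002, -0.004]
force: [0.8, -0.3, 0.6]
opening: 0.597
grasp_force: 0.0
```

```bash
python3 go.py 524.6 195.1 110 -0.18
```

```text
pos [473.7  51.3 156.4] yaw -0.1786 F [ 0.8 -0.3  0.6] open 0.597 g 0.0 t 8.90
xyz [0.7522 0.1243 0.2326] w [-0.0155 -0.0044  0.0027]
```

>>> play_rows:
  increments:
    - {"x":0.3,"y":0.05,"z":0,"wx":-0.015,"wy":-0.004,"wz":0,"claw":-0.2}
    - {"x":0.6,"y":0.1,"z":0,"wx":-0.015,"wy":-0.004,"wz":0,"claw":-0.2}
    - {"x":0.752,"y":0.124,"z":0.1,"wx":-0.015,"wy":-0.004,"wz":0,"claw":-0.2}
    - {"x":0.752,"y":0.124,"z":0.2,"wx":-0.015,"wy":-0.004,"wz":0,"claw":-0.2}
    - {"x":0.752,"y":0.124,"z":0.23,"wx":-0.015,"wy":-0.004,"wz":0,"claw":-0.2}
    - {"x":0.752,"y":0.124,"z":0.23,"wx":-0.015,"wy":-0.004,"wz":0,"claw":-0.2}

```text
clock: 9.65
position: [525.4, 193.8, 111.5]
tool_rot: [0.768, 0.64, 0.0, 0.0]
force: [-0.2, -0.6, -0.1]
opening: 0.595
grasp_force: 0.0
```

```bash
python3 go.py 524.6 195.1 62 -0.18; python3 - <<'E'
from h import *
T=vision.grab_frame("top")["image"][190:290,310:420];g=vision.grab_frame("side")["image"][150:300,310:430]
cv2.imwrite("pics/q1.png",np.hstack([cv2.resize(g,(480,600),interpolation=2),cv2.resize(T,(320,600),interpolation=2)]))
E
```

```text
pos [525.4 193.8 111.5] yaw -0.1814 F [-0.2 -0.6 -0.1] open 0.595 g 0.0 t 9.65
xyz [ 0.0056 -0.0054  0.2475] w [ 0.002  -0.0006 -0.0027]
```

View pics/q1.png

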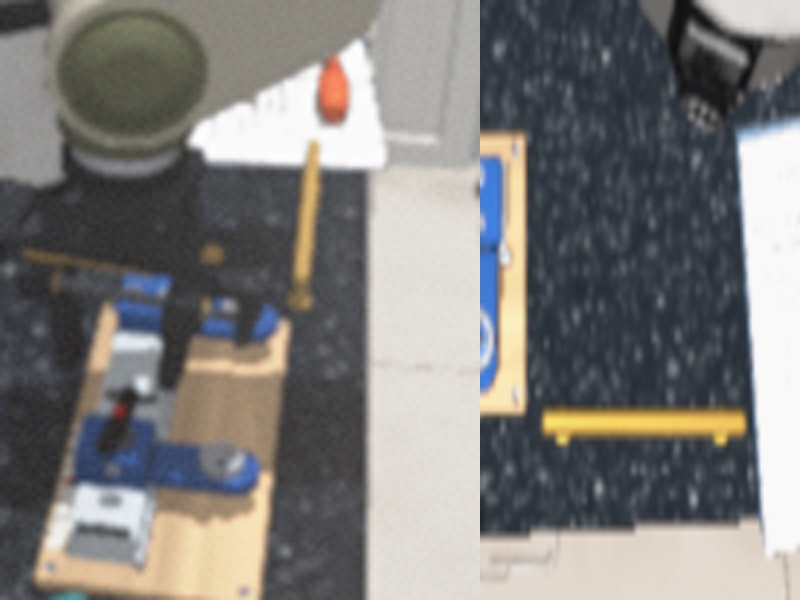

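The pull stands upright on its feet on the worktop, with its bar at (545–745,423) in the right panel, clear of board and notebook. The pin is untouched at (120,410). I'll descend on the T now.

>>> play_rows:
  increments:
    - {"x":0.005,"y":-0.005,"z":0.08,"wx":0,"wy":0,"wz":0,"claw":-0.2}
    - {"x":0.005,"y":-0.005,"z":0.16,"wx":0,"wy":0,"wz":0,"claw":-0.2}
    - {"x":0.005,"y":-0.005,"z":0.22,"wx":0,"wy":0,"wz":0,"claw":-0.2}
    - {"x":0.005,"y":-0.005,"z":0.247,"wx":0,"wy":0,"wz":0,"claw":-0.2}
    - {"x":0.005,"y":-0.005,"z":0.247,"wx":0,"wy":0,"wz":0,"claw":-0.2}

```text
clock: 10.38
position: [524.5, 196.3, 61.6]
tool_rot: [0.768, 0.641, 0.0, 0.0]
force: [0.0, 0.5, -0.1]
opening: 0.603
grasp_force: 0.0
```

>>> play_rows:
  increments:
    - {"x":0,"y":0,"z":0,"wx":0,"wy":0,"wz":0,"claw":0.2}
    - {"x":0,"y":0,"z":0,"wx":0,"wy":0,"wz":0,"claw":0.5}
    - {"x":0,"y":0,"z":0,"wx":0,"wy":0,"wz":0,"claw":0.7}
    - {"x":0,"y":0,"z":0,"wx":0,"wy":0,"wz":0,"claw":1}
    - {"x":0,"y":0,"z":0,"wx":0,"wy":0,"wz":0,"claw":1}
    - {"x":0,"y":0,"z":0,"wx":0,"wy":0,"wz":0,"claw":1}

```text
clock: 11.12
position: [525.1, 196.3, 62.4]
tool_rot: [0.768, 0.641, 0.001, 0.001]
force: [3.0, -0.7, 4.1]
opening: 0.148
grasp_force: 30.6
```

>>> play_rows:
  increments:
    - {"x":0,"y":0,"z":-0.02,"wx":0,"wy":0,"wz":0,"claw":1}
    - {"x":0,"y":0,"z":-0.04,"wx":0,"wy":0,"wz":0,"claw":1}
    - {"x":0,"y":0,"z":-0.06,"wx":0,"wy":0,"wz":0,"claw":1}
    - {"x":0,"y":0,"z":-0.08,"wx":0,"wy":0,"wz":0,"claw":1}
    - {"x":0,"y":0,"z":-0.1,"wx":0,"wy":0,"wz":0,"claw":1}
    - {"x":0,"y":0,"z":-0.12,"wx":0,"wy":0,"wz":0,"claw":1}
    - {"x":0,"y":0,"z":-0.125,"wx":0,"wy":0,"wz":0,"claw":1}
    - {"x":0,"y":0,"z":-0.125,"wx":0,"wy":0,"wz":0,"claw":1}

```text
clock: 12.12
position: [524.5, 196.3, 87.1]
tool_rot: [0.768, 0.641, 0.001, 0.0]
force: [2.7, 0.4, 0.7]
opening: 0.146
grasp_force: 33.1
```

```bash
python3 go.py 524 164.3 88 -0.18;  python3 - <<'E'
from h import *
np.set_printoptions(suppress=True,precision=1)
f=vision.grab_frame("side");im=f["image"]
h=cv2.cvtColor(im,cv2.COLOR_BGR2HSV);m=((h[...,0]<6)|(h[...,0]>172))&(h[...,1]>130)&(h[...,2]>90);m[:235]=0;m[265:]=0;m[:,:325]=0;m[:,360:]=0
print(np.argwhere(m)[:,::-1].mean(0),m.sum(),px(f,[[524.6,195,80],[524.6,195,105]]))
E
```

```text
pos [524.5 196.3  87.1] yaw -0.1795 F [2.7 0.4 0.7] open 0.146 g 33.1 t 12.12
xyz [-0.1577  0.0261 -0.0045] w [ 0.003  -0.0011  0.001 ]
[340.1 245.1] 8 [[339.6 252.5]
 [339.7 244.9]]
```

The pin has risen 25 mm: its dot is at (340,245), as predicted. Next I'll slide it 32 mm toward the fixed arm.

>>> play_rows:
  increments:
    - {"x":-0.02,"y":0.003,"z":0,"wx":0,"wy":0,"wz":0,"claw":1}
    - {"x":-0.045,"y":0.006,"z":0,"wx":0,"wy":0,"wz":0,"claw":1}
    - {"x":-0.07,"y":0.01,"z":0,"wx":0,"wy":0,"wz":0,"claw":1}
    - {"x":-0.095,"y":0.014,"z":0,"wx":0,"wy":0,"wz":0,"claw":1}
    - {"x":-0.12,"y":0.018,"z":0,"wx":0,"wy":0,"wz":0,"claw":1}
    - {"x":-0.14,"y":0.021,"z":0,"wx":0,"wy":0,"wz":0,"claw":1}
    - {"x":-0.158,"y":0.023,"z":0,"wx":0,"wy":0,"wz":0,"claw":1}
    - {"x":-0.158,"y":0.023,"z":0,"wx":0,"wy":0,"wz":0,"claw":1}

```text
clock: 13.18
position: [523.5, 164.0, 87.0]
tool_rot: [0.768, 0.641, 0.001, 0.001]
force: [2.5, 1.7, 3.3]
opening: 0.147
grasp_force: 33.2
```

```bash
python3 go.py 523.4 164.3 87 -0.18;  python3 - <<'E'
from h import *
np.set_printoptions(suppress=True,precision=1)
f=vision.grab_frame("side");im=f["image"]
cv2.imwrite("pics/s2.png",cv2.resize(im[195:305,310:400],None,fx=5,fy=5,interpolation=2))
h=cv2.cvtColor(im,cv2.COLOR_BGR2HSV);m=((h[...,0]<6)|(h[...,0]>172))&(h[...,1]>130)&(h[...,2]>90);m[:225]=0;m[265:]=0;m[:,:325]=0;m[:,360:]=0
print(np.argwhere(m)[:,::-1].mean(0),m.sum(),px(f,[[524.6,195,105],[523.5,163,105],[457.4,197.5,54],[456.4,165.5,54]]))
E
```

```text
pos [523.5 164.   87. ] yaw -0.1797 F [2.5 1.7 3.3] open 0.147 g 33.2 t 13.18
xyz [ 0.0014 -0.0008  0.0001] w [ 0.0034 -0.0005  0.0006]
[341.6 237.2] 5 [[339.7 244.9]
 [341.6 237.1]
 [365.4 263.3]
 [366.5 255.2]]
```

View pics/s2.png

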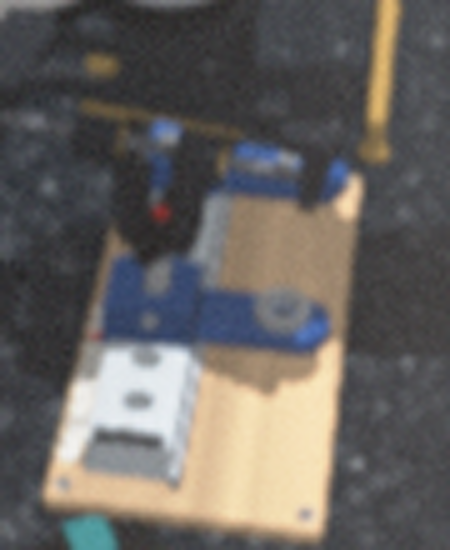

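The carriage followed: its cup is at full-image (366.4,256), against (366.5,255.2) predicted, and two index holes are uncovered behind it. Now I'll press the pin home.

>>> play_rows:
  increments:
    - {"x":0,"y":0,"z":0.02,"wx":0,"wy":0,"wz":0,"claw":1}
    - {"x":0,"y":0,"z":0.035,"wx":0,"wy":0,"wz":0,"claw":1}
    - {"x":0,"y":0,"z":0.05,"wx":0,"wy":0,"wz":0,"claw":1}
    - {"x":0,"y":0,"z":0.05,"wx":0,"wy":0,"wz":0,"claw":1}

```text
clock: 13.72
position: [523.6, 164.3, 76.6]
tool_rot: [0.768, 0.641, 0.001, 0.001]
force: [6.6, 0.6, 0.2]
opening: 0.144
grasp_force: 32.7
```

>>> play_rows:
  increments:
    - {"x":0,"y":0,"z":0.02,"wx":0,"wy":0,"wz":0,"claw":1}
    - {"x":0,"y":0,"z":0.04,"wx":0,"wy":0,"wz":0,"claw":1}
    - {"x":0,"y":0,"z":0.06,"wx":0,"wy":0,"wz":0,"claw":1}
    - {"x":0,"y":0,"z":0.06,"wx":0,"wy":0,"wz":0,"claw":1}

```text
clock: 14.22
position: [523.6, 164.2, 64.2]
tool_rot: [0.768, 0.641, 0.001, 0.001]
force: [6.5, 0.7, -3.3]
opening: 0.151
grasp_force: 32.0
```

>>> play_rows:
  increments:
    - {"x":0,"y":0,"z":0.006,"wx":0,"wy":0,"wz":0,"claw":1}
    - {"x":0,"y":0,"z":0.01,"wx":0,"wy":0,"wz":0,"claw":1}
    - {"x":0,"y":0,"z":0.01,"wx":0,"wy":0,"wz":0,"claw":1}

```text
clock: 14.6
position: [523.8, 164.4, 62.7]
tool_rot: [0.768, 0.641, 0.001, 0.001]
force: [5.6, 1.2, 1.1]
opening: 0.148
grasp_force: 32.6
```

>>> play_rows:
  increments:
    - {"x":0,"y":0,"z":0.005,"wx":0,"wy":0,"wz":0,"claw":1}
    - {"x":0,"y":0,"z":0.005,"wx":0,"wy":0,"wz":0,"claw":1}

```text
clock: 14.85
position: [523.9, 164.4, 62.4]
tool_rot: [0.768, 0.641, 0.001, 0.001]
force: [3.4, 0.5, 9.2]
opening: 0.146
grasp_force: 34.0
```

>>> play_rows:
  increments:
    - {"x":0,"y":0,"z":0.005,"wx":0,"wy":0,"wz":0,"claw":1}
    - {"x":0,"y":0,"z":0.005,"wx":0,"wy":0,"wz":0,"claw":1}

```text
clock: 15.1
position: [524.0, 164.4, 62.3]
tool_rot: [0.768, 0.641, 0.001, 0.001]
force: [0.9, 0.9, 16.3]
opening: 0.153
grasp_force: 35.3
```

That's a hard stop at the original home height with 16 N. I'll release and retreat.

>>> play_rows:
  increments:
    - {"x":0,"y":0,"z":-0.005,"wx":0,"wy":0,"wz":0,"claw":0.5}
    - {"x":0,"y":0,"z":-0.005,"wx":0,"wy":0,"wz":0,"claw":0.2}
    - {"x":0,"y":0,"z":-0.005,"wx":0,"wy":0,"wz":0,"claw":-0.2}
    - {"x":0,"y":0,"z":-0.005,"wx":0,"wy":0,"wz":0,"claw":-0.2}
    - {"x":0,"y":0,"z":-0.1,"wx":0,"wy":0,"wz":0,"claw":-0.2}
    - {"x":0,"y":0,"z":-0.3,"wx":0,"wy":0,"wz":0,"claw":-0.2}
    - {"x":0,"y":0,"z":-0.6,"wx":0,"wy":0,"wz":0,"claw":-0.2}
    - {"x":0,"y":0,"z":-0.8,"wx":0,"wy":0,"wz":0,"claw":-0.2}
    - {"x":0,"y":0,"z":-0.8,"wx":0,"wy":0,"wz":0,"claw":-0.2}

```text
clock: 16.23
position: [524.0, 164.4, 223.4]
tool_rot: [0.768, 0.641, 0.003, 0.002]
force: [-0.1, 0.1, -0.3]
opening: 0.598
grasp_force: 0.0
```

>>> play_rows:
  increments:
    - {"x":0.2,"y":-0.5,"z":0,"wx":0,"wy":0,"wz":0,"claw":-0.2}
    - {"x":0.5,"y":-0.9,"z":0,"wx":0,"wy":0,"wz":0,"claw":-0.2}
    - {"x":0.8,"y":-0.9,"z":0,"wx":0,"wy":0,"wz":0,"claw":-0.2}
    - {"x":1,"y":-0.9,"z":0,"wx":0,"wy":0,"wz":0,"claw":-0.2}
    - {"x":1,"y":-0.9,"z":0,"wx":0,"wy":0,"wz":0,"claw":-0.2}

```text
clock: 16.85
position: [380.2, 395.2, 219.0]
tool_rot: [0.767, 0.642, -0.001, 0.0]
force: [-0.1, 0.3, 0.8]
opening: 0.598
grasp_force: 0.0
```

```bash
python3 - <<'E'
from h import *
np.set_printoptions(suppress=True,precision=1)
F={n:vision.grab_frame(n) for n in("top","side")};c={}
for n,(y0,y1,x0,x1) in {"top":(214,228,240,285),"side":(232,258,330,350)}.items():
    im=cv2.resize(F[n]["image"][y0:y1,x0:x1],None,fx=8,fy=8,interpolation=2);h=cv2.cvtColor(im,cv2.COLOR_BGR2HSV)
    m=((h[...,0]<6)|(h[...,0]>172))&(h[...,1]>150)&(h[...,2]>110)
    k,l,s,ce=cv2.connectedComponentsWithStats(m.astype(np.uint8));i=1+np.argmax(s[1:,4]);c[n]=(ce[i]+.5)/8-.5+[x0,y0];print(n,c[n],s[1:,4])
print(tri(F["top"],c["top"],F["side"],c["side"]))
a=cv2.resize(F["top"]["image"][190:290,175:425],(800,320),interpolation=2);b=cv2.resize(F["side"]["image"][150:310,300:440],(245,280),interpolation=2)
o=np.zeros((600,800,3),np.uint8);o[:320]=a;o[320:,:245]=b;cv2.imwrite("pics/end.png",o)
E
python3 go.py 500 400 200 0
```

```text
top [263.7 221.5] [723]
side [341.5 244.8] [301]
(array([524. , 163.7,  80.1]), np.float64(2.0925027184353007))
pos [380.1 395.4 218.7] yaw -0.1758 F [ 0.6  0.1 -0.1] open 0.598 g 0.0 t 16.95
xyz [0.1277 0.5861 0.0928] w [-0.0027  0.0026 -0.3517]
```

View pics/end.png

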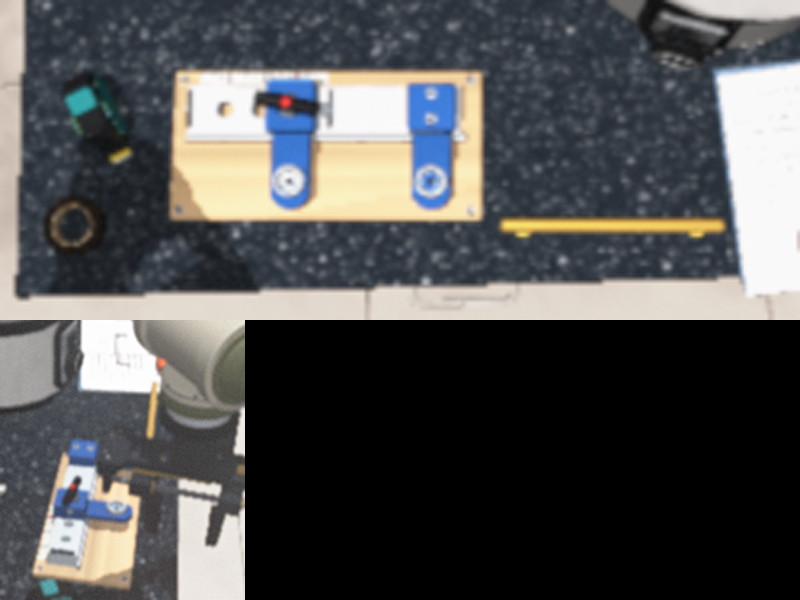

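The pin top is back at z 80.1, which is home, and it has moved 31.4 mm toward the fixed arm. The pull stands at (500–725,226), the carriage is at x≈290 in the picture with the cups about 128 mm apart, and the other items look untouched. Handing in.

```bash
python3 -c "
from plant import job
print(job.hand_in())"
```

```text
the job is handed in; nothing more can be done
None
```

The job is done and handed in: the brass pull stands upright on the bare worktop clear of the jig, the blue carriage is at the 128 mm hole for the short new pull, and the locking pin is fully home.

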